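Send a cylinder valve to its leak-test position on a sprung shuttle

ROBOT

A 7-joint arm with a two-finger parallel gripper is mounted at the origin on the work surface. World frame = base frame: x ahead of the robot, y to its left, z up, the work surface at z = 0. Lengths are in m, angles in rad, forces in N, time in s.
With the tool pointing down it reaches from about 0.35 to 0.775 m from the base axis. Payload 3.1 kg.
Tool frame: the origin (TCP) lies midway between the tips of the shut fingers; the grasp point (between the pads) lies 19 mm behind it; z points along the fingers, y is the direction in which the jaws open and shut (so a half turn about z gives the same grasp; the last joint's range is limited). The gripper opens to 85 mm and grips with 20 to 120 N. Pads are 22 mm wide; open, the fingers measure 114 mm over their backs; the gripper's body (76 mm by 85 mm) begins 54 mm behind the grasp point. The pads swing forward as they close: fully open they stand 13 mm farther back than shut.
Start: joints at [-1.389, 0.311, 0.014, 1.512, -0.004, 1.319, -0.027], TCP at [0.122, 0.536, 0.231] pointing down, gripper open.
Joint ranges: [-2.7, 2.7], [-0.3, 1.91], [-1.27, 1.3], [0.12, 2.57], [-1.44, 4.58], [0.2, 2.03], [-3.05, 3.05]. Speed limits (rad/s): [2.79, 2.79, 3.14, 3.14, 3.14, 3.14, 3.14].

INTERFACE

Orientations are given as a unit quaternion [w, x, y, z].
In Python, from station import manip gives the robot as it stands. Calls block until the motion is done:
- manip.move_pose(position, orientation): joint-space move of the TCP to a pose.
- manip.move_linear(position, rot=None, speed=0.15): straight line of the TCP; rot=None keeps the orientation; speed is the mean speed in m/s.
- manip.move_joints(angles): joint-space move.
- manip.gripper_to(opening, squeeze=None): opening from 0.0 (shut) to 1.0 (fully open); squeeze is the grip in N (None keeps the last); returns when the fingers have stopped.
- manip.sleep(seconds).
- manip.ik(position, orientation): joint angles nearest the present ones, or None.
- manip.read_camera(name): name is "scene" or "side" or "wrist"; returns the picture (384x512x3 uint8, red, green, blue); there is no depth.
- manip.camera_info(name): a dict with "fov_y" (degrees; the focal length in pixels is half the picture's height over the tangent of half this angle, whatever the lens; pixels are square), "cx", "cy" (the principal point, pixels), "pose" (4x4, takes a point from camera to world coordinates). Camera axes: x right, y down, z forward; pixel columns grow to the right and rows downward; lengths in m; the calibration is good to about 2 mm. A picture is of the moment at which its call begins: read the wrist's pose just before it. camera_info takes no time and is no camera call; for the wrist camera it gives the pose at the moment of the call.
A pose or a line that the arm cannot do raises manip.Unreachable and nothing moves.
- manip.sign_off(): hands the job in, once; it reports no verdict.
Readings, each from a call of its own:
- manip.current_clock(): time.
- manip.current_q(): joint angles.
- manip.current_dq(): joint speeds.
- manip.current_effort(): joint torques, N m.
- manip.current_position(): TCP position.
- manip.current_eef_rot(): TCP orientation.
- manip.current_force(): force on the tool from outside, world axes, zero at the start.
- manip.current_ft_torque(): the same for the moment, N m.
- manip.current_opening(): opening from 0.0 (shut) to 1.0 (fully open).
Only numpy, scipy, OpenCV 4.12 (cv2) and the standard library are available. Lean on these libraries where they do the work, as an engineer would, in place of code of your own. Each camera call takes 0.05 s, during which the arm holds its last target. There are 200 camera calls.

TASK

Bring the brass valve that stands in the red test station in front of its test nozzle: with the fingertips, push the front of the red plate so that the shuttle slides all the way back to its end stop, then let go and let the spring return it until it catches on its stop pin half-way. The valve stays standing in its cup; do not grip the plate or touch its back, and do not touch the valve or the head of the stop pin. Leave the blue station's shuttle and the other things on the table where they are.

Things in the scene. Friction and masses are not known exactly. Their poses are not given: they have to be found in the camera images.
- red_station: fixed test station with the red push plate: dark steel base 280 x 100 x 12 mm, side rails 26 mm high. Origin on the table on its centre line; the base runs from 130 mm before (-x) to 150 mm behind it. Its level x axis, roughly away from the robot, is the push direction. At x +78 mm a grey bridge 74 mm high holds the stop pin; at x 0, y +52 mm stands a nozzle post 68 mm high
- red_shuttle (a joint): red shuttle's position along its station's x, m: 0 home, 0.075 far end stop, latched half-way at about 0.040. A spring drives it back: 4 N at home, 8 N half-way, 11 N at the end, plus damping of 45 N per m/s. A tooth on it lifts the stop pin on the way in; past 0.041 the pin drops behind the tooth and the shuttle comes back only to 0.040; let go before that, it returns to 0
- red_push_face (a point): point on the front of the red push plate, on its centre line, 80 mm above the table; moves with the shuttle, axes as the station's (x is square into the plate). The plate is upright, 70 mm wide, 11 mm thick with its back sheet, from 20 to 100 mm above the table. The space before it is free. Push its red front (part red_shuttle_c3), not its back (red_shuttle_c4). The valve's axis is 75 mm behind this face
- red_cup (a point): centre of the inner floor of the shuttle's cup (black, inner diameter 40 mm, rim 17 mm above that floor), 27 mm above the table, 75 mm behind the push face; moves with the shuttle
- red_pin (a joint): lift of the red station's stop pin, m: 0 when down (as at the start and when latched), up to about 0.012 while the shuttle's tooth passes under it. Its black round head (part red_pin_c1), 22 mm diameter, stands 84 to 98 mm above the table when down, above the bridge, at x +78 mm, y 0 of the station; not to be touched
- valve: brass cylinder valve with a black hand knob, 34 mm diameter, 67 mm tall, about 0.3 kg, standing loose in the red shuttle's cup (top 94 mm above the table); origin at the centre of its foot; a side outlet reaches 24 mm from the axis to its +y
- blue_shuttle (a joint): position of the other, identical but empty, station's shuttle (blue plate), m: 0 at home; it must stay home
- blue_push_face (a point): same point as red_push_face, on the blue push plate of the other station
- spare_valve: spare brass valve standing loose on the table between the two stations, 34 mm diameter, 67 mm tall; origin at the centre of its foot
- co2_cylinder: small red gas cylinder standing at the right, 80 mm diameter, 235 mm tall; origin at the centre of its foot
- wrench: steel wrench lying at the left, 180 mm long; origin at mid length, underside, x axis along it
- gauge: black pressure gauge lying face up at the left, 76 mm diameter, 26 mm high; origin at the centre of its underside
- leak_fluid: clear bottle with blue cap standing at the right, 56 mm diameter, 130 mm tall; origin at the centre of its foot
- screwdriver: screwdriver lying at the right, 170 mm long; origin at mid length, underside, x axis along it
Things that resemble listed ones, but are neither listed nor needed, are in the scene too. Leave any pink look-alike of the valve alone.

How it is judged:
On the way, in this order (a step that is already met when the one before it is completed fails the run):
1. the red shuttle is pushed back to its end stop by the front of its plate (value of joint red_shuttle above 0.069 m and contact force between the fingers and red_shuttle_c3 above 1 N), for 0.05 s.
2. let go, the shuttle has come back and rests against its stop pin half-way (value of joint red_shuttle between 0.035 and 0.045 m and value of joint red_pin below 0.004 m and velocity of joint red_shuttle between -0.01 and 0.01 m/s and contact force between the fingers and red_shuttle_c3 below 0.3 N), for 0.2 s.
At the end, for the whole second after the job is handed in: the red shuttle rests, let go, against its dropped stop pin half-way (0.035 to 0.045 m, pin lift under 4 mm); the valve stands in its cup (within 8 mm of its centre, not raised by 6 mm, tilt under 0.2 rad); the blue shuttle is home (under 6 mm) (value of joint red_shuttle between 0.035 and 0.045 m and value of joint red_pin below 0.004 m and velocity of joint red_shuttle between -0.005 and 0.005 m/s and horizontal distance between valve and red_cup below 0.008 m and z of valve in the frame of red_cup below 0.006 m and angle between valve's own z axis and vertical below 0.2 rad and linear speed of valve below 0.02 m/s and value of joint blue_shuttle below 0.006 m); the robot touches nothing.
It fails at once if the valve is touched by the robot or lifted out of its cup (contact force between any of the fingers, the arm and valve above 1 N or z of valve in the frame of red_cup above 0.015 m).
It fails at once if the stop pin's head is touched (contact force between any of the fingers, the arm and red_pin_c1 above 1 N).
It fails at once if the push plate is gripped or touched at its back (contact force between any of the fingers, the arm and red_shuttle_c4 above 1 N).
It fails at once if the blue shuttle is pushed (value of joint blue_shuttle above 0.01 m).
It fails at once if another thing on the table is moved, lifted or knocked over (distance of any of spare_valve, co2_cylinder, wrench, gauge, leak_fluid, screwdriver from where it was at the start of the episode above 0.02 m or angle between any of spare_valve, co2_cylinder, leak_fluid's own z axis and vertical above 0.4 rad).
It also fails if it takes over 40 s, if anything falls off the work surface, if the arm or the gripper's body presses on something with over 40 N, if the wrist force passes 120 N, or if a joint passes its speed limit or range.

## Working session

There is one attempt and no reset: what is moved stays moved. The work goes in short steps, each a Python script; the robot and the scene stay as the last script left them, time stands still between calls to the robot, and variables do not carry over. Pictures are saved under pics/ and viewed, about 8 in all and at most 12, crops included, and the job is handed in when it is done.

```bash
mkdir -p pics
python3 - <<'E'
from station import manip
import cv2,numpy as np
for n in ("scene","side"):
    im=manip.read_camera(n); cv2.imwrite(f"pics/{n}0.png",im[:,:,::-1])
    c=manip.camera_info(n); print(n,c["fov_y"],c["cx"],c["cy"],np.round(c["pose"],3).tolist())
print(manip.current_eef_rot(),manip.current_clock())
E
```

```text
scene 42.654566241729185 259.19208842240766 202.50343988824935 [[-0.429, 0.66, -0.617, 1.313], [0.903, 0.298, -0.31, 0.416], [-0.021, -0.69, -0.723, 1.068], [0.0, 0.0, 0.0, 1.0]]
side 45.847182561423104 262.0593681063642 181.4113285069855 [[0.76, -0.398, 0.514, -0.268], [-0.65, -0.438, 0.621, -0.902], [-0.023, -0.806, -0.591, 0.951], [0.0, 0.0, 0.0, 1.0]]
[-8.63663133e-05  1.11619551e-01  9.93750435e-01 -1.06815238e-03] 0.1
```

View pics/scene0.png

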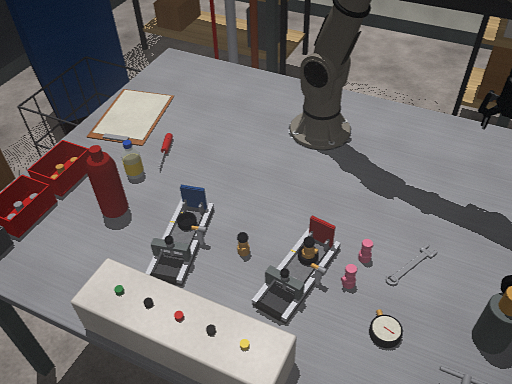

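View pics/side0.png

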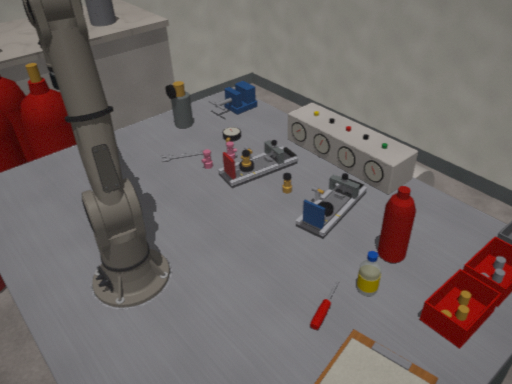

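The scene view shows the red station near (298,267) with its red plate at (321,231), and the blue one near (182,232). The pink look-alikes at (366,250) and (349,275) are not needed. In the side view the red plate is at (230,165). I'll take one enlarged crop of both views to pick corners.

Run:
```python
import cv2,numpy as np
a=cv2.imread("pics/scene0.png")[205:330,240:360]; b=cv2.imread("pics/side0.png")[125:200,200:320]
r=lambda i,s:cv2.resize(i,None,fx=s,fy=s,interpolation=cv2.INTER_CUBIC)
A=r(a,4);B=r(b,3.3)
o=np.zeros((500,480+396,3),np.uint8);o[:,:480]=A;o[:B.shape[0],480:480+B.shape[1]]=B
cv2.imwrite("pics/crop1.png",o[:,:]if o.shape[1]<=800 else cv2.resize(o,(800,457)))
for n in("scene0","side0"):
    h=cv2.cvtColor(cv2.imread(f"pics/{n}.png"),cv2.COLOR_BGR2HSV)
    m=((h[...,0]<8)|(h[...,0]>172))&(h[...,1]>150)&(h[...,2]>60)
    k,l,s,c=cv2.connectedComponentsWithStats(m.astype(np.uint8))
    for i in range(1,k):
        if s[i,4]>60: 
            p=np.argwhere(l==i)[:,::-1].astype(np.float32)
            print(n,s[i],c[i].round(1),cv2.approxPolyDP(cv2.convexHull(p),2.0,True)[:,0].tolist() if s[i,4]<600 else'')
```

```text
scene0 [210   0   8  59 180] [213.6  28.3] [[217.0, 58.0], [210.0, 0.0], [214.0, 14.0]]
scene0 [161 133  11  19 103] [166.4 141.3] [[169.0, 133.0], [171.0, 138.0], [167.0, 149.0], [162.0, 151.0], [165.0, 136.0]]
scene0 [   0  140  115   98 4641] [ 48.9 184.2] 
scene0 [310 216  25  13  84] [322.7 222.1] [[334.0, 227.0], [310.0, 218.0], [313.0, 216.0]]
side0 [   0   77   76   95 4897] [ 31.3 122.5] 
side0 [224 153  11  25 161] [229.  164.6] [[233.0, 177.0], [225.0, 168.0], [224.0, 153.0], [233.0, 161.0]]
side0 [ 378  186   37   77 1908] [396.7 226. ] 
side0 [ 420  237   92  111 4796] [470.  293.7] 
side0 [311 299  19  31 286] [320.  314.1] [[326.0, 299.0], [329.0, 301.0], [326.0, 313.0], [319.0, 326.0], [313.0, 328.0], [311.0, 321.0]]
```

View pics/crop1.png

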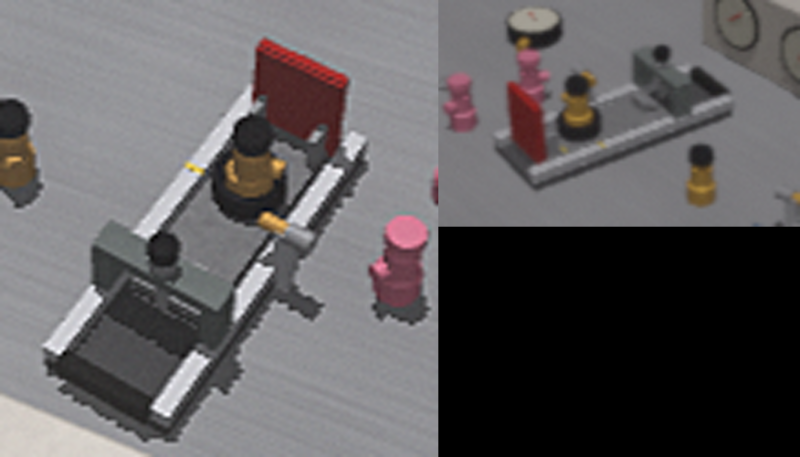

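```bash
cat > h.py <<'E'
from station import manip
import numpy as np
def ray(n,u,v,z,info=None):
    c=info or manip.camera_info(n); f=192/np.tan(np.radians(c["fov_y"])/2); T=np.array(c["pose"])
    d=T[:3,:3]@[(u-c["cx"])/f,(v-c["cy"])/f,1]; o=T[:3,3]
    return o+d*(z-o[2])/d[2]
E
python3 - <<'E'
from h import *
S=lambda x,y:(240+x/3.653-.4,205+y/3.653-.4)
D=lambda x,y:(200+(x-438)/3.014-.4,125+y/3.014-.4)
for l,n,p,z in [("plate top L","scene",S(262,39),.1),("plate top R","scene",S(349,74),.1),
 ("plate top L","side",(233,160.5),.1),("plate top R","side",(224,152.5),.1),
 ("Rrail far(robot)","scene",S(367,143),.026),("Lrail end","scene",S(44,350),.026),("Rrail end","scene",S(176,416),.026),
 ("rail robot end","side",D(537,173),.026),("rail far end","side",D(732,97),.026),("other rail robot end","side",D(498,140),.026),
 ("pin","scene",S(163,246),.091),("pin","side",D(662,53),.091),("valve top","scene",S(252,130),.09)]:
    print(l,n,ray(n,*p,z).round(4))
E
```

```text
plate top L scene [0.4723 0.1463 0.1   ]
plate top R scene [0.4781 0.2148 0.1   ]
plate top L side [0.4764 0.1496 0.1   ]
plate top R side [0.484  0.2107 0.1   ]
Rrail far(robot) scene [0.4729 0.234  0.026 ]
Lrail end scene [0.7324 0.0949 0.026 ]
Rrail end scene [0.7414 0.1954 0.026 ]
rail robot end side [0.458 0.136 0.026]
rail far end side [0.7323 0.0995 0.026 ]
other rail robot end side [0.464  0.2197 0.026 ]
pin scene [0.6639 0.1514 0.091 ]
pin side [0.6674 0.1553 0.091 ]
valve top scene [0.5466 0.1684 0.09  ]
```

Both views agree: the plate face centre is about (0.477, 0.180), the pin about (0.666, 0.153), and the yaw about -8°. The valve in the red cup is brass with a black knob. The pink ones are off to the side and the spare stands alone. I'll approach with shut fingers, with the jaw axis across the push.

```bash
cat >> h.py <<'E'
yaw=np.radians(-7.9); d=np.array([np.cos(yaw),np.sin(yaw),0])
phi=(np.pi+yaw)/2; Q=[0,np.cos(phi),np.sin(phi),0]
face=np.array([0.477,0.180,0.0])
E
python3 - <<'E'
from h import *
import cv2
manip.gripper_to(0.0)
p=face-0.055*d
manip.move_pose([p[0],p[1],.23],Q)
manip.move_linear([p[0],p[1],.068],speed=.15)
print(manip.current_position(),manip.current_force(),manip.current_clock(),manip.current_opening())
a=manip.read_camera("scene")[150:300,230:390];b=manip.read_camera("side")[75:225,150:310]
cv2.imwrite("pics/pre.png",cv2.resize(np.hstack([a,b])[:,:,::-1],None,fx=2.5,fy=2.5,interpolation=cv2.INTER_CUBIC))
E
```

```text
[0.42327318 0.18797478 0.06874084] [ 0.51600412  0.62331834 -0.63147923] 3.7833 -0.0012514102530506923
```

View pics/pre.png

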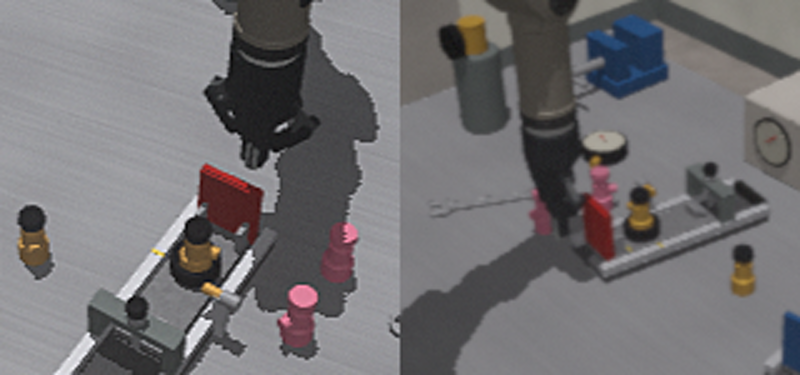

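The fingertips stand in front of the plate, centred on it. I'll push in steps while watching the force.

Run:
```python
from h import *
z=.068; f0=manip.current_force()@d; s=-.055; c=None
def go(s,v):
    p=face+s*d; manip.move_linear([p[0],p[1],z],speed=v); 
    return (manip.current_force()-0)@d-f0,(manip.current_position()-face)@d
s=-.025
print(go(s,.08))
while s<.10:
    s+=.003 if c is None or s<c+.060 else .002
    f,a=go(s,.04)
    print(round(s,4),round(a,4),round(f,1),manip.current_clock())
    if c is None and abs(f)>2.5: c=a
    if abs(f)>25: break
    if manip.current_clock()>22: break
```

```text
(np.float64(-0.8692598342544671), np.float64(-0.025041969303235476))
-0.022 -0.0222 0.6 4.6583
-0.019 -0.0188 -0.4 4.9083
-0.016 -0.0157 0.2 5.1583
-0.013 -0.0128 0.3 5.4083
-0.01 -0.0114 -4.1 5.6583
-0.007 -0.0083 -4.7 5.9083
-0.004 -0.0052 -4.9 6.1583
-0.001 -0.0023 -6.3 6.4083
0.002 0.0003 -6.2 6.6583
0.005 0.003 -6.7 6.9083
0.008 0.0058 -6.7 7.1583
0.011 0.0087 -7.1 7.4083
0.014 0.0115 -7.2 7.6583
0.017 0.0143 -7.1 7.9083
0.02 0.0165 -8.8 8.1583
0.023 0.0202 -7.0 8.4083
0.026 0.024 -5.7 8.6583
0.029 0.0271 -7.0 8.9083
0.032 0.0292 -8.4 9.1583
0.035 0.0319 -8.6 9.4083
0.038 0.0347 -8.2 9.6583
0.041 0.0376 -8.6 9.9083
0.044 0.0404 -8.7 10.1583
0.047 0.0433 -9.1 10.4083
0.05 0.0462 -9.4 10.6583
0.052 0.048 -10.7 10.9083
0.054 0.0499 -9.7 11.1583
0.056 0.0519 -10.2 11.4083
0.058 0.0538 -10.4 11.6583
0.06 0.0557 -11.5 11.9083
0.062 0.0576 -9.9 12.1583
0.064 0.0595 -10.8 12.4083
0.066 0.0615 -11.2 12.6583
0.068 0.0621 -12.4 12.9083
0.07 0.062 -18.7 13.1583
0.072 0.062 -21.9 13.4083
0.074 0.0619 -25.7 13.6583
```

The end stop is clear: travel was about 74.5 mm from contact, then the force rose with no further motion. Now I'll let it back gently, retreat, and check.

Run:
```python
from h import *
import cv2
manip.sleep(.15)
f=lambda s:[*(face+s*d)[:2],.068]
manip.move_linear(f(.022),speed=.04); print(manip.current_force()@d,(manip.current_position()-face)@d)
manip.move_linear(f(-.05),speed=.1); 
p=f(-.05);p[2]=.24; manip.move_linear(p,speed=.15)
manip.move_pose([.30,.32,.28],Q); manip.sleep(.3)
print(manip.current_force(),manip.current_position(),manip.current_clock())
A=manip.read_camera("scene");B=manip.read_camera("side")
cv2.imwrite("pics/scene1.png",A[:,:,::-1]);cv2.imwrite("pics/side1.png",B[:,:,::-1])
o=np.hstack([A[195:325,150:350],B[110:240,200:400]])
cv2.imwrite("pics/post.png",cv2.resize(o[:,:,::-1],(800,260),interpolation=cv2.INTER_CUBIC))
```

```text
-1.2591531373519746 0.022750757662582378
[ 0.38302134 -0.80396786  0.5880642 ] [0.30101397 0.31896812 0.27969798] 18.5
```

View pics/post.png

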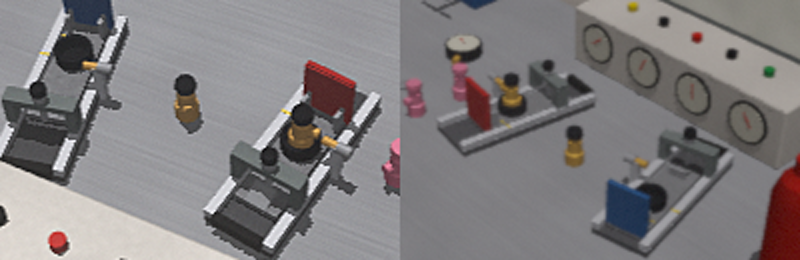

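Run:
```python
from h import *
import cv2
for n in("side0","side1","scene0","scene1"):
    cam=n[:-1]
    h=cv2.cvtColor(cv2.imread(f"pics/{n}.png"),cv2.COLOR_BGR2HSV)
    m=((h[...,0]<8)|(h[...,0]>172))&(h[...,1]>150)&(h[...,2]>60)
    x0,x1,y0,y1=(215,260,140,185) if cam=="side" else (285,345,205,255)
    p=np.argwhere(m[y0:y1,x0:x1])[:,::-1]+[x0,y0]
    q=ray(cam,*p.mean(0),.06 if cam=="side" else .1); print(n,len(p),q.round(4),"s=",((q-face)@d).round(4))
```

```text
side0 161 [0.4853 0.1882 0.06  ] s= 0.0071
side1 173 [0.5235 0.1816 0.06  ] s= 0.0458
scene0 96 [0.4867 0.1808 0.1   ] s= 0.0095
scene1 95 [0.524  0.1756 0.1   ] s= 0.0472
```

The plate now stands 38 to 39 mm further in, so it is latched. The valve is upright in its cup in front of the nozzle, the pin is down, the blue plate is home, and the arm is clear.

```bash
python3 -c "
from station import manip
manip.sign_off();print(manip.current_clock())"
```

```text
the job is handed in; nothing more can be done
the job is handed in; nothing more can be done
```

The red shuttle is latched half-way on its stop pin, with the valve standing upright in its cup in front of the nozzle. I handed the job in just after 18.5 s on the robot's clock; the hand-in gives no verdict.

- **Push:** I pushed the front of the red plate with the shut fingertips. It travelled about 74.5 mm, then the force rose to about 26 N with no further motion, which is the end stop.
- **Release:** I drew the fingers back slowly at 0.04 m/s. The shuttle followed until it caught on the pin, and the fingers then came free.
- **Last pictures:** The plate stands 38.7 mm (side view) and 37.7 mm (scene view) further in than at the start. That is slightly under the nominal 40 mm, but within the limits and the camera error. The pin looked down, the blue plate looked home and the spare valve looked unmoved.
- **Not measured:** Pin lift, valve tilt and the blue shuttle were judged by eye from the pictures. The tool force after retreating was near zero, about 1 N.

No check failed.

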